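# Reset the indexed stop of a tile gauge

### The job

Reset the blue sliding stop of the tile gauge from its first hole to its last hole, for long tiles: pull the red knob's spring pin up, turn the knob a quarter turn and let go so that it rests in its notch and stays out, then slide the stop past the middle hole without letting the pin drop in there. Then turn the knob back so that the pin can spring down, and feel the stop along until the pin snaps fully home in the last hole. Let go, and leave the tile, pencil and wooden rib alone.

Things in the scene. Friction and masses are not known exactly. Their poses are not given: they have to be found in the camera images.
- gauge: Tile gauge, fixed: wooden board 130 x 420 mm, top 36 mm above the worktop. Origin under its centre at worktop height; x across, y along it (the stop slides to +y), z up. Index strip along the middle with three black 12 mm holes: first at y = -85 mm, middle 65 mm on, last 130 to 150 mm from the first, in an adjustable dark steel piece (varies, not reported).
- stop (a joint): Travel in m of the blue stop along the board's +y: 0 at the first hole (start), 0.065 middle hole, 0.130 to 0.150 last hole, 0.165 end of travel. About 3 N of friction, 2 N more when the pin rides on the strip; the pin in a hole locks it within about 1 mm. Blue plate 142 x 160 mm, top 49 mm above the worktop, aluminium fence on its -y edge.
- pin_lift (a joint): Height in m of the spring pin over its home: 0 fully home in a hole (12 mm deep), 0.012 riding on the strip between holes, 0.015 resting in the notch (tip 3 mm clear of the strip), at least 0.019 to turn over the collar's rim, 0.024 at most. A spring pushes it down with 6 N at home, 9 N at the rim.
- pin_turn (a joint): Turn in rad of pin and red knob, counterclockwise from above. 0: bar across the board (start), cross pin in the collar's deep slot, pin free to move down. +1.57 or -1.57: bar along the board, cross pin over the rest notches, 4 mm deep, which hold it once let down into them. Play 0.15 in slot or notch. Range +-1.9. Between, it only perches on the rim.
- knob (a point): Centre of the red knob bar on top of the spring pin, 64 mm long (this frame's x), 16 mm thick (y), 24 mm tall; 100 mm above the worktop when home, moves up and turns with the pin. The steel collar below it, 34 mm square, ends 70 mm above the worktop.
- handle (a point): Centre of the dark wooden handle bar of the stop, 94 mm long across the board (this frame's x), 18 mm thick along the board (y), 22 mm tall, 100 mm above the worktop, on two posts at x = +-36 mm; 90 mm from the knob's axis on the +y side. This frame is parallel to the gauge's.
- trimmed_tile: Green glazed test tile 62 x 40 x 9 mm lying on the board between guide strip and fence; bystander, leave it. Origin: centre of its underside.
- red_pencil: Red pencil 170 mm long lying loose in front of the board; bystander, leave it.
- wood_rib: Wooden kidney rib 52 x 106 x 7 mm lying loose in front of the board; bystander, leave it.

How it is judged:
On the way, in this order (a step that is already met when the one before it is completed fails the run):
1. the pin is out and resting in its notch, let go, with the stop still at its first hole (value of joint pin_lift between 0.0125 and 0.0172 m and (value of joint pin_turn between 1.35 and 1.79 rad or value of joint pin_turn between -1.79 and -1.35 rad) and value of joint stop below 0.012 m and contact force between the fingers and gauge below 0.2 N), for 0.3 s.
2. the stop has slid past the middle hole with the pin still resting in its notch (value of joint pin_lift between 0.0125 and 0.0172 m and (value of joint pin_turn between 1.35 and 1.79 rad or value of joint pin_turn between -1.79 and -1.35 rad) and value of joint stop above 0.075 m), for 0.1 s.
At the end, for the whole second after the job is handed in: The stop stands at the last hole (travel 120 to 160 mm) at rest, the pin is down in that hole to within 2 mm of fully home, and the knob is back across the board within 0.3 rad (value of joint pin_lift below 0.002 m and value of joint stop between 0.12 and 0.16 m and value of joint pin_turn between -0.3 and 0.3 rad and velocity of joint stop between -0.01 and 0.01 m/s and velocity of joint pin_lift between -0.01 and 0.01 m/s); the robot touches nothing.
It fails at once if the pin drops into the middle hole (value of joint pin_lift below 0.009 m and value of joint stop between 0.03 and 0.1 m).
It fails at once if the tile, the pencil or the wooden rib is moved by more than 30 mm (distance of any of trimmed_tile, red_pencil, wood_rib from where it was at the start of the episode above 0.03 m).
It also fails if it takes over 69 s, if anything falls off the work surface, if the arm or the gripper's body presses on something with over 40 N, if the wrist force passes 120 N, or if a joint passes its speed limit or range.

### The arm

A 7-joint arm with a two-finger parallel gripper is mounted at the origin on a cart in front of the work surface, level with it; the furniture and walls round the work are solid. World frame = base frame: x ahead of the robot, y to its left, z up, the work surface at z = 0. Lengths are in m, angles in rad, forces in N, time in s.
With the tool pointing down it reaches from about 0.4 to 0.9 m from the base axis. Payload 5.6 kg.
Tool frame: the origin (TCP) lies on the centre line of the jaws, within the pads' length; the fingertips stand r.tip_reach ahead of it and the grasp point (between the pads) lies 2 mm behind it (r.tip_reach is the distance from the TCP to the fingertips, in m); z points along the fingers, y is the line along which they close (so a half turn about z gives the same grasp; the last joint's range is limited). The gripper opens to 92 mm and grips with 3 to 60 N. Pads are 20 mm wide; open, the fingers measure 128 mm over their backs; the gripper's body (75 mm by 189 mm) begins 69 mm behind the grasp point.
Start: joints at [1.185, 0.468, -0.012, 1.603, 0.006, 1.071, -0.056], TCP at [0.218, -0.612, 0.198] pointing down, gripper open.
Joint ranges: [-2.53, 2.53], [-0.31, 2.02], [-1.57, 1.55], [0.28, 2.44], [-1.29, 4.43], [0.15, 1.84], [-2.92, 2.92]. Speed limits (rad/s): [2.57, 2.57, 3.14, 3.14, 3.14, 3.14, 3.14].

### API

Orientations are given as a unit quaternion [x, y, z, w].
In Python, from rig import r, read_camera, get_calibration, look_for, outline_of gives the robot as it stands. Calls block until the motion is done:
- r.movep(position, orientation): joint-space move of the TCP to a pose.
- r.move_l(position, feed=0.15, rot=None, f_stop=None): straight line of the TCP; rot=None keeps the orientation; feed is the mean speed in m/s. With f_stop (N) it stops when the force on the tool has changed by that much, and returns True; else False.
- r.move_joints(angles): joint-space move.
- r.move_gripper(opening): finger opening in m; the grip force is fixed at half the most; returns when the fingers have stopped.
- r.pause(seconds).
- r.solve_ik(position, orientation): joint angles nearest the present ones, or None.
- r.sense(): the state.
- read_camera(name): name is "scene" or "top" or "wrist"; returns (picture, depth): 420x560x3 uint8, blue, green, red; 420x560 float32, m along the optical axis (not along the pixel's ray), 0 where there is no reading.
- get_calibration(name): a dict with "K" (3x3 intrinsics, pixels), "origin" and "rotation" of the camera in the world. Camera axes: x right, y down, z forward; pixel columns grow to the right and rows downward; lengths in m; the calibration is good to about 2 mm. A picture is of the moment at which its call begins: read the wrist's pose just before it. get_calibration takes no time and is no camera call; for the wrist camera it gives the pose at the moment of the call.
A pose or a line that the arm cannot do raises r.MotionError and nothing moves.
- r.finish_job(): hands the job in; it is judged then, once.
Trained networks look in the newest picture that a camera, given by its name, has taken for a name from the list of things; names that differ only in an ending like _2 or _b are one class to them, and where a whole thing is asked for, a point or a joint stands for the part that bears it (a point fixed in the world has none). Each returns a list of dicts, best first, with "conf" (0 to 1); they miss things now and then, are a little off and sometimes report something else, mostly with a low value. They report only what shows in the picture. A call takes as long as a camera call.
- look_for(camera, thing): "position" ([column, row] in pixels, amid what is visible of it).
- outline_of(camera, thing): "region" (420x560 bool, what is visible of it) and "position" ([column, row] in pixels, amid what is visible of it).
The state is a dict: "time": time; "q": joint angles; "qvel": joint speeds; "effort": joint torques, N m; "tool_pos": TCP position; "tool_rot": TCP orientation; "contact_force": force on the tool from outside, world axes, zero at the start; "torque": the same for the moment, N m; "opening": finger opening in m; "grip_force": force on a finger pad.
Only numpy, scipy, OpenCV 4.12 (cv2) and the standard library are available. Lean on these libraries where they do the work, as an engineer would, in place of code of your own. Each camera call takes 0.05 s, during which the arm holds its last target. There are 200 camera calls.

## Working session

There is one attempt and no reset: what is moved stays moved. The work goes in short steps, each a Python script; the robot and the scene stay as the last script left them, time stands still between calls to the robot, and variables do not carry over. Pictures are saved under pics/ and viewed, at most 10 in all, crops included, and the job is handed in when it is done.

```bash
ls; mkdir -p pics
cat > h.py <<'E'
from rig import r, read_camera, get_calibration, look_for, outline_of
import numpy as np, cv2
from scipy.spatial.transform import Rotation as R
def cloud(cam,d,c=None):
    c=c or get_calibration(cam);K=np.array(c["K"]);v,u=np.mgrid[:d.shape[0],:d.shape[1]]
    p=np.stack([(u-K[0,2])/K[0,0]*d,(v-K[1,2])/K[1,1]*d,d],-1)
    return p@np.array(c["rotation"]).T+np.array(c["origin"])
def down(yaw): # tool z down, tool x axis at yaw in world
    return (R.from_euler('z',yaw)*R.from_euler('x',np.pi)).as_quat()
E
python3 - <<'E'
from h import *
s=r.sense();print(s["time"],s["tool_pos"],s["tool_rot"],r.tip_reach)
ims=[]
for cam in("scene","top"):
    im,d=read_camera(cam);ims.append(im);P=cloud(cam,d);c=get_calibration(cam);print(cam,np.round(c["origin"],3),np.round(c["rotation"],2).tolist())
    for t in("gauge","stop","knob","handle","pin_turn","trimmed_tile","red_pencil","wood_rib"):
        o=outline_of(cam,t)
        for e in o[:1]:
            m=e["region"]&(d>0);q=P[m];print(t,round(e["conf"],2),np.round(e["position"]),m.sum(),np.round(np.median(q,0),3) if len(q) else "", np.round(np.percentile(q,[2,98],axis=0),3).tolist() if len(q) else "")
cv2.imwrite("pics/a.png",cv2.resize(np.vstack(ims),(800,1200))[:600]);cv2.imwrite("pics/a.png",ims[0]);cv2.imwrite("pics/b.png",ims[1])
print(r.sense()["time"])
E
```

```text
pics
0.0 [ 0.21820374 -0.61159466  0.19670054] [ 9.85349647e-01  1.70543896e-01 -2.00269567e-04 -9.01288132e-04] 0.017Traceback (most recent call last):
  File "<stdin>", line 5, in <module>
  File "h.py", line 7, in cloud
    return p@np.array(c["rotation"]).T+np.array(c["origin"])
           ~^~~~~~~~~~~~~~~~~~~~~~~~~~
ValueError: matmul: Input operand 1 has a mismatch in its core dimension 0, with gufunc signature (n?,k),(k,m?)->(n?,m?) (size 4 is different from 3)
```

```bash
sed -i 's/return p@np.array(c\["rotation"\]).T/return p@R.from_quat(c["rotation"]).as_matrix().T/' h.py
python3 - <<'E'
from h import *
ims=[]
for cam in("scene","top"):
    im,d=read_camera(cam);cv2.imwrite(f"pics/{cam}.png",im);P=cloud(cam,d);c=get_calibration(cam);print(cam,np.round(c["origin"],3),np.round(c["rotation"],2).tolist(),np.round(c["K"],1).tolist())
    for t in("gauge","stop","knob","handle","pin_turn","trimmed_tile","red_pencil","wood_rib"):
        o=outline_of(cam,t)
        for e in o[:1]:
            m=e["region"]&(d>0);q=P[m];print(t,round(e["conf"],2),np.round(e["position"]),m.sum(),np.round(np.median(q,0),3) if len(q) else "", np.round(np.percentile(q,[2,98],axis=0),3).tolist() if len(q) else "")
print(r.sense()["time"])
E
```

```text
scene [0.155 0.448 0.521] [-0.19, 0.85, -0.49, 0.1] [[393.6, 0.0, 289.3], [0.0, 393.6, 207.6], [0.0, 0.0, 1.0]]
gauge 0.67 [274. 229.] 8057 [ 0.479 -0.209  0.035] [[0.397, -0.441, 0.009], [0.581, -0.033, 0.11]]
stop 0.96 [298. 206.] 3202 [ 0.461 -0.267  0.049] [[0.401, -0.371, 0.023], [0.551, -0.209, 0.111]]
knob 0.84 [304. 180.] 238 [ 0.472 -0.322  0.103] [[0.444, -0.333, 0.086], [0.501, -0.316, 0.113]]
handle 0.79 [298. 205.] 3337 [ 0.461 -0.271  0.049] [[0.401, -0.415, 0.008], [0.563, -0.209, 0.111]]
pin_turn 0.72 [298. 273.] 711 [ 0.399 -0.12   0.006] [[0.371, -0.174, -0.0], [0.425, -0.082, 0.009]]
trimmed_tile 0.58 [325. 188.] 24 [ 0.455 -0.42   0.043] [[0.442, -0.427, 0.041], [0.471, -0.39, 0.057]]
red_pencil 0.49 [342. 229.] 256 [ 0.363 -0.313  0.007] [[0.348, -0.383, -0.001], [0.38, -0.239, 0.009]]
wood_rib 0.72 [298. 274.] 651 [ 0.398 -0.12   0.006] [[0.371, -0.169, 0.003], [0.425, -0.083, 0.009]]
top [ 0.382 -0.22   0.954] [0.71, -0.71, 0.03, -0.04] [[402.9, 0.0, 285.7], [0.0, 402.9, 209.2], [0.0, 0.0, 1.0]]
stop 0.63 [331. 207.] 4577 [ 0.478 -0.297  0.049] [[0.408, -0.375, 0.043], [0.555, -0.216, 0.112]]
knob 0.63 [348. 202.] 254 [ 0.475 -0.329  0.11 ] [[0.446, -0.342, 0.069], [0.505, -0.318, 0.114]]
handle 0.97 [325. 202.] 4493 [ 0.479 -0.297  0.049] [[0.409, -0.375, 0.045], [0.555, -0.216, 0.112]]
pin_turn 0.59 [347. 204.] 182 [ 0.471 -0.327  0.111] [[0.446, -0.338, 0.106], [0.503, -0.317, 0.114]]
trimmed_tile 0.93 [377. 218.] 492 [ 0.451 -0.405  0.042] [[0.422, -0.426, 0.038], [0.481, -0.383, 0.045]]
red_pencil 0.73 [333. 258.] 326 [ 0.365 -0.309  0.007] [[0.351, -0.38, 0.003], [0.381, -0.241, 0.011]]
wood_rib 0.83 [255. 240.] 731 [ 0.401 -0.126  0.006] [[0.375, -0.173, 0.001], [0.427, -0.085, 0.01]]
0.95
```

View pics/scene.png

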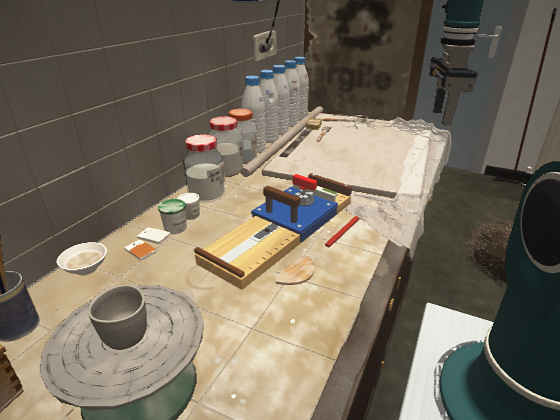

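View pics/top.png

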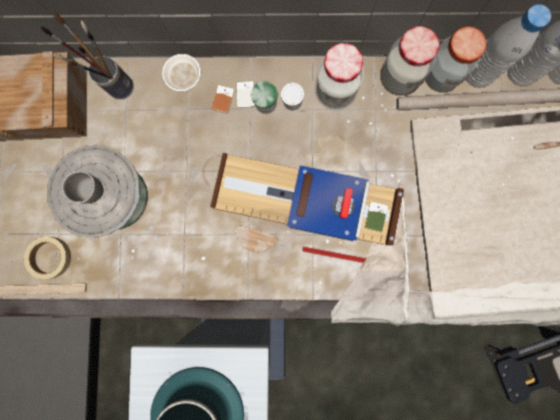

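```bash
cat >> h.py <<'E'
def meas(cam):
    c=get_calibration(cam);im,d=read_camera(cam);P=cloud(cam,d,c);hsv=cv2.cvtColor(im,cv2.COLOR_BGR2HSV);H,S,V=hsv[...,0].astype(int),hsv[...,1],hsv[...,2]
    ok=(d>0)&(np.linalg.norm(P[...,:2]-[.48,-.25],axis=-1)<.3);z=P[...,2];out={"im":im,"P":P}
    red=((H<8)|(H>172))&(S>140)&(V>60)&ok&(z>.1)&(z<.15)
    blue=(H>100)&(H<130)&(S>120)&ok&(abs(z-.049)<.008)
    hd=ok&~red&(z>.1)&(z<.122)&~((H>100)&(H<130)&(S>120))
    for n,m in(("knob",red),("plate",blue),("handle",hd)):
        m=m.astype(np.uint8);k,l,st,_=cv2.connectedComponentsWithStats(m)
        if k<2: continue
        m=l==1+np.argmax(st[1:,4]);q=P[m];(x,y),wh,_=b=cv2.minAreaRect(q[:,:2].astype(np.float32))
        p=cv2.boxPoints(b);e=[p[1]-p[0],p[2]-p[1]];e=max(e,key=np.linalg.norm);a=np.degrees(np.arctan2(e[1],e[0]))%180
        out[n]=(np.array([x,y]),np.median(q[:,2]),a,m.sum());print(cam,n,np.round([x,y],4),"z",np.round(np.percentile(q[:,2],[5,50,95]),4),"wh",np.round(sorted(wh),3),"ang",round(a,1),m.sum())
    return out
E
python3 - <<'E'
from h import *
meas("top");meas("scene")
q=down(0);print(r.sense()["q"])
for a in range(-180,181,30):
    for z in(.10,.28):
        s=r.solve_ik([.475,-.327,z],down(np.radians(a)));print(a,z,None if s is None else np.round(s,2))
E
```

```text
top knob [ 0.475  -0.3288] z [0.1082 0.1111 0.1139] wh [0.015 0.061] ang 168.4 195
top plate [ 0.483  -0.2941] z [0.0459 0.0485 0.0512] wh [0.141 0.155] ang 78.5 2375
top handle [ 0.739  -0.3141] z [0.1034 0.114  0.1211] wh [0.059 0.102] ang 75.6 424
scene knob [ 0.4735 -0.3283] z [0.1008 0.109  0.1122] wh [0.018 0.063] ang 169.3 165
scene plate [ 0.481  -0.2918] z [0.0466 0.0485 0.05  ] wh [0.142 0.157] ang 78.4 1235
scene handle [ 0.7341 -0.3011] z [0.101  0.1116 0.1208] wh [0.043 0.097] ang 54.5 352
[ 1.1850264   0.4674779  -0.01161995  1.6027196   0.00604278  1.0713623
 -0.05627031]
-180 0.1 [ 1.04  0.56 -0.65  1.83  0.43  0.89  1.76]
-180 0.28 [ 1.08  0.36 -0.68  1.66  0.24  1.21  1.92]
-150 0.1 [ 1.41  0.96 -1.33  1.81  1.    1.24  1.87]
-150 0.28 [ 1.43  0.63 -1.31  1.64  0.62  1.36  2.13]
-120 0.1 [ 0.26  0.48  0.36  1.89 -0.23  0.82 -2.92]
-120 0.28 [-0.4   0.56  1.36  1.75 -0.57  1.31 -2.57]
-90 0.1 [ 0.35  0.47  0.25  1.88 -0.15  0.81 -2.46]
-90 0.28 [ 0.41  0.27  0.16  1.7  -0.05  1.18 -2.55]
-60 0.1 [ 0.43  0.46  0.14  1.87 -0.09  0.81 -2.  ]
-60 0.28 [ 0.49  0.27  0.07 
[... 154 characters left out ...]
  1.86  0.04  0.81 -1.06]
0 0.28 [ 0.62  0.28 -0.09  1.69  0.03  1.18 -1.05]
30 0.1 [ 0.67  0.47 -0.16  1.86  0.1   0.82 -0.59]
30 0.28 [ 0.69  0.28 -0.18  1.68  0.05  1.18 -0.55]
60 0.1 [ 0.75  0.48 -0.26  1.85  0.16  0.83 -0.12]
60 0.28 [ 0.78  0.29 -0.29  1.68  0.09  1.19 -0.06]
90 0.1 [ 0.82  0.5  -0.36  1.85  0.23  0.84  0.35]
90 0.28 [ 0.86  0.3  -0.39  1.67  0.12  1.19  0.44]
120 0.1 [ 0.9   0.52 -0.45  1.84  0.29  0.85  0.82]
120 0.28 [ 0.93  0.32 -0.48  1.67  0.16  1.2   0.93]
150 0.1 [ 0.96  0.54 -0.55  1.84  0.35  0.87  1.29]
150 0.28 [ 1.    0.33 -0.58  1.66  0.19  1.2   1.43]
180 0.1 [ 1.04  0.56 -0.65  1.83  0.43  0.89  1.76]
180 0.28 [ 1.08  0.36 -0.68  1.66  0.24  1.21  1.92]
```

```bash
sed -i 's/ok=(d>0)&(np.linalg.norm(P\[...,:2\]-\[.48,-.25\],axis=-1)<.3)/ok=(d>0)\&(np.linalg.norm(P[...,:2]-[.49,-.28],axis=-1)<.2)\&(P[...,0]<.6)/' h.py
python3 - <<'E'
from h import *
r.movep([.480,-.30,.30],down(np.radians(-11.5)))
print(r.sense()["time"],r.sense()["tool_pos"],get_calibration("wrist")["origin"])
o=meas("wrist");cv2.imwrite("pics/w.png",o["im"])
r.movep([.440,-.26,.33],down(np.radians(-11.5)));meas("wrist");meas("top")
E
```

```text
2.6 [ 0.47931296 -0.30106806  0.29969968] [ 0.55197451 -0.31717107  0.48631083]
wrist knob [ 0.476  -0.3309] z [0.1078 0.111  0.1125] wh [0.016 0.063] ang 168.1 845
wrist plate [ 0.4832 -0.2964] z [0.0471 0.0486 0.0499] wh [0.143 0.158] ang 78.0 10360
wrist handle [ 0.4944 -0.2431] z [0.106  0.1101 0.1116] wh [0.018 0.092] ang 168.3 1452
wrist knob [ 0.4758 -0.3309] z [0.1065 0.1111 0.1126] wh [0.016 0.062] ang 168.1 822
wrist plate [ 0.4835 -0.2969] z [0.0472 0.0486 0.0501] wh [0.141 0.159] ang 78.5 9932
wrist handle [ 0.4947 -0.2429] z [0.1069 0.1102 0.1117] wh [0.018 0.093] ang 167.9 1328
```

View pics/w.png

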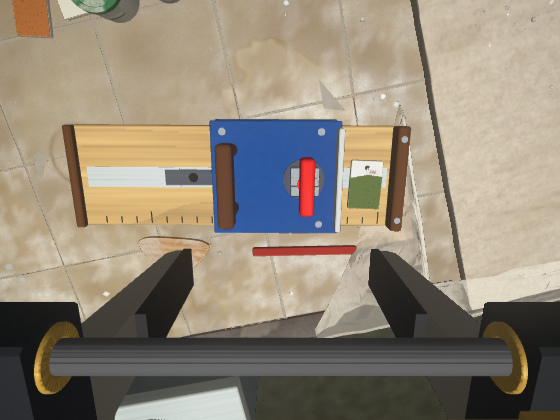

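```bash
cat >> h.py <<'E'
A=np.radians(-11.9);X=np.array([np.cos(A),np.sin(A),0]);Y=np.array([-np.sin(A),np.cos(A),0]);KN=np.array([.4759,-.3309,0])
def st(m=""):
    s=r.sense();print(m,round(s["time"],2),np.round(s["tool_pos"],4),"F",np.round(s["contact_force"],1),"T",np.round(s["torque"],2),"op",round(s["opening"],4),"g",round(s["grip_force"],1))
def at(p,z): return [p[0],p[1],z]
E
python3 - <<'E'
from h import *
c=get_calibration("wrist");im,d=read_camera("wrist");P=cloud("wrist",d,c)
m=(abs(P[...,2]-.03)<.016)&(im.max(-1)<40)&(np.linalg.norm(P[...,:2]-(KN+.14*Y)[:2],axis=-1)<.04);q=P[m]-KN;print("hole",m.sum(),np.round([np.median(q@X),np.median(q@Y),np.ptp(q@X),np.ptp(q@Y)],4))
r.move_gripper(.06);r.movep(at(KN,.18),down(A));st()
r.move_l(at(KN,.100),.08,f_stop=8);st("down")
r.move_gripper(0);st("grip")
r.move_l(at(KN,.1215),.03);st("lift")
E
```

```text
return _methods._mean(a, axis=axis, dtype=dtype,
  ret = ret.dtype.type(ret / rcount)
Traceback (most recent call last):
ValueError: zero-size array to reduction operation maximum which has no identity
```

Run:
```python
from h import *
r.move_gripper(.06);r.movep(at(KN,.18),down(A));st()
r.move_l(at(KN,.100),.08,f_stop=8);st("down")
r.move_gripper(0);st("grip")
r.move_l(at(KN,.1215),.03);st("lift")
```

```text
4.52 [ 0.4766 -0.3307  0.181 ] F [ 0.7  0.3 -0.3] T [0.03 0.01 0.01] op 0.0602 g 0.0
down 5.67 [ 0.4763 -0.3311  0.1005] F [-0.5  0.  -0.2] T [ 0.03 -0.02 -0.03] op 0.06 g 0.0
grip 6.62 [ 0.4759 -0.3309  0.1   ] F [-0.3 -0.7 -0.2] T [ 0.01  0.01 -0.01] op 0.0002 g 0.0
lift 7.48 [ 0.4758 -0.3308  0.1214] F [ 0.3  0.8 -0.1] T [ 0.06 -0.01  0.01] op 0.0007 g 0.0
```

Run:
```python
from h import *
s=r.sense();print(R.from_quat(s["tool_rot"]).as_matrix().round(3))
im,_=read_camera("wrist");im2,_=read_camera("scene");cv2.imwrite("pics/c.png",np.vstack([im[120:420,100:500],cv2.resize(im2[130:280,200:400],(400,300))]))
o=meas("wrist")
```

```text
[[ 0.979 -0.206 -0.   ]
 [-0.206 -0.979  0.   ]
 [-0.    -0.    -1.   ]]
wrist knob [ 0.4906 -0.3342] z [0.1074 0.1111 0.1124] wh [0.016 0.034] ang 168.6 1461
wrist plate [ 0.4843 -0.2965] z [0.0473 0.0486 0.0497] wh [0.141 0.159] ang 78.1 24642
wrist handle [ 0.4939 -0.2436] z [0.1028 0.11   0.1113] wh [0.018 0.094] ang 168.0 4976
```

View pics/c.png

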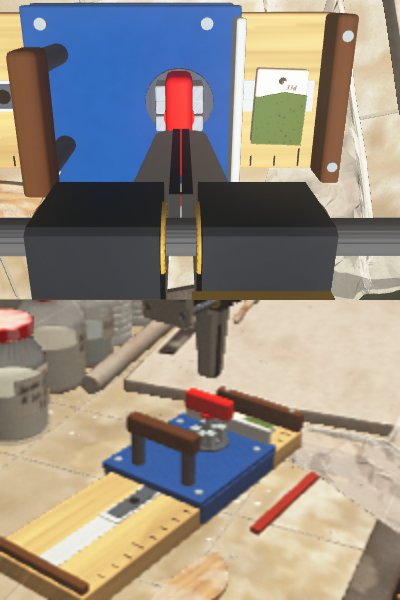

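Run:
```python
from h import *
for cam in("scene","top"):
    c=get_calibration(cam);im,d=read_camera(cam);P=cloud(cam,d,c)
    m=(d>0)&(np.linalg.norm(P[...,:2]-KN[:2],axis=-1)<.06)&(im.max(-1)<90)&(P[...,2]>.07)&(P[...,2]<.3);q=P[m]
    print(cam,m.sum(), np.round(np.percentile(q,[1,5,50,95],axis=0),3).tolist() if len(q) else"")
    # project believed tip
    K=np.array(c["K"]);M=R.from_quat(c["rotation"]).as_matrix()
    for n,p in(("tip",at(KN,.1045)),("knobtop",at(KN,.112))):
        v=K@(M.T@(np.array(p)-c["origin"]));print(n,v[:2]/v[2])
    ys,xs=np.where(m&(P[...,2]<.16));print("lowest row",ys.max() if len(ys) else None,xs[ys.argmax()] if len(ys) else None, d[ys.max(),xs[ys.argmax()]])
print(r.sense()["q"])
```

```text
scene 1142 [[0.44, -0.375, 0.141], [0.443, -0.351, 0.155], [0.467, -0.313, 0.25], [0.496, -0.286, 0.295]]
tip [304.09053701 179.55648161]
knobtop [304.18843911 176.71432915]
lowest row 193 303 0.94990873
top 64 [[0.466, -0.295, 0.267], [0.477, -0.294, 0.267], [0.5, -0.29, 0.269], [0.507, -0.28, 0.281]]
tip [346.45114444 202.90104265]
knobtop [346.91558827 202.50733611]Traceback (most recent call last):
  File "<stdin>", line 10, in <module>
    return umr_maximum(a, axis, None, out, keepdims, initial, where)
ValueError: zero-size array to reduction operation maximum which has no identity
```

Run:
```python
from h import *
c=get_calibration("wrist");im,d=read_camera("wrist");P=cloud("wrist",d,c)
for v in range(240,300,6): print(v,im[v,272],np.round(P[v,272],3),im[v,280],np.round(P[v,280],3))
im,d=read_camera("scene");P=cloud("scene",d)
for v in range(152,186,2): print(v,im[v,304],np.round(P[v,304],3))
st()
```

```text
240 [ 56  61 254] [ 0.483 -0.329  0.113] [ 63  70 254] [ 0.481 -0.333  0.111]
246 [ 55  59 254] [ 0.479 -0.328  0.111] [ 63  69 254] [ 0.478 -0.332  0.113]
252 [67 68 80] [ 0.486 -0.33   0.141] [ 52  52 181] [ 0.486 -0.334  0.143]
258 [51 47 60] [ 0.487 -0.33   0.151] [ 52  53 181] [ 0.486 -0.334  0.151]
264 [43 37 51] [ 0.487 -0.331  0.158] [ 51  51 179] [ 0.486 -0.334  0.158]
270 [41 35 47] [ 0.487 -0.331  0.166] [ 50  51 179] [ 0.486 -0.334  0.164]
276 [39 33 43] [ 0.486 -0.331  0.17 ] [ 48  49 178] [ 0.486 -0.334  0.17 ]
282 [39 33 41] [ 0.487 -0.331  0.177] [ 47  49 177] [ 0.483 -0.334  0.171]
288 [38 34 39] [ 0.487 -0.331  0.182] [ 45  47 175] [ 0.481 -0.333  0.172]
294 [36 32 37] [ 0.487 -0.331  0.187] [ 44  45 168] [ 0.478 -0.332  0.172]
152 [64 73 80] [ 0.472 -0.315  0.181]
154 [61 72 78] [ 0.471 -0.314  0.177]
156 [64 72 80] [ 0.471 -0.313  0.173]
158 [65 74 80] [ 0.471 -0.314  0.167]
160 [65 74 82] [ 0.471 -0.315  0.162]
162 [66 73 81] [ 0.471 -0.314  0.157]
164 [64 71 82] [ 0.472 -0.318  0.151]
166 [64 73 81] [ 0.47  -0.314  0.148]
168 [62 74 85] [ 0.473 -0.321  0.139]
170 [193 215 230] [ 0.567 -0.55   0.019]
172 [196 219 231] [ 0.563 -0.539  0.018]
174 [192 215 228] [ 0.556 -0.522  0.02 ]
176 [122 143 238] [ 0.478 -0.335  0.112]
178 [ 39  48 250] [ 0.473 -0.324  0.112]
180 [ 37  42 155] [ 0.473 -0.324  0.107]
182 [ 36  42 116] [ 0.472 -0.323  0.103]
184 [ 35  39 115] [ 0.472 -0.322  0.098]
 7.83 [ 0.4759 -0.3309  0.1214] F [-0.8  0.2 -0.5] T [ 0.07 -0.05 -0.  ] op 0.0006 g 0.0
```

The cameras agree that the fingertips stand at z≈0.138 while TCP − reach says 0.104. The true tips are ~34 mm higher than stated, so I'll open, check the tip height again, and descend accordingly.

```bash
cat >> h.py <<'E'
def tipz(cam="scene"):
    im,d=read_camera(cam);P=cloud(cam,d);t=np.array(r.sense()["tool_pos"]);q=P-t
    m=(d>0)&(np.linalg.norm(q[...,:2],axis=-1)<.065)&(im.max(-1)<95)&(P[...,2]>t[2]-.03)&(np.ptp(im.astype(int),axis=-1)<35)&(P[...,2]>.06);z=P[m]
    print(cam,"tcp",round(t[2],4),"tips",m.sum(),np.round(np.percentile(z[:,2],[0,1,2,5]),3));return im
E
python3 - <<'E'
from h import *
tipz()
r.move_l(at(KN,.16),.1)
for o in(.04,.06,.09): r.move_gripper(o);tipz()
r.move_gripper(.05)
r.move_l(at(KN,.10),.1);im=tipz();w,_=read_camera("wrist")
cv2.imwrite("pics/d.png",np.vstack([w[120:420,100:500],cv2.resize(im[130:280,200:400],(400,300))]));st()
E
```

```text
scene tcp 0.1214 tips 4780 [0.137 0.152 0.163 0.193]
scene tcp 0.16 tips 4433 [0.176 0.184 0.191 0.21 ]
scene tcp 0.16 tips 4409 [0.175 0.184 0.191 0.21 ]
scene tcp 0.16 tips 4349 [0.176 0.184 0.19  0.209]
scene tcp 0.1007 tips 5028 [0.071 0.126 0.135 0.157]
 11.97 [ 0.4765 -0.3312  0.1008] F [ 0.4 -0.9  0.2] T [ 0.05 -0.04 -0.01] op 0.0502 g 0.0
```

View pics/d.png

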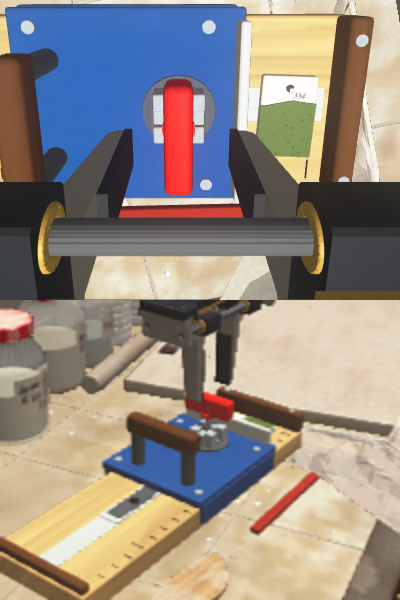

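The picture confirms it: the fingers straddle the knob (knob column ≈178 between the fingers at 130 and 230) and the tips are near the knob's top. Tips sit 16–17 mm above the TCP, so I'll use TCP z ≈ 0.067.

```bash
cat >> h.py <<'E'
def turn(p,z,a0,a1,n=3):
    for a in np.linspace(a0,a1,n+1)[1:]: r.move_l(at(p,z),.05,rot=down(a))
E
python3 - <<'E'
from h import *
print(r.move_l(at(KN,.067),.06,f_stop=8));st("down")
r.move_gripper(0);st("grip")
if r.sense()["opening"]>.01:
    r.move_l(at(KN,.0885),.03);st("lift")
    turn(KN,.0885,A,A+np.pi/2);st("turned")
    r.move_l(at(KN,.0815),.03);st("lowered")
E
```

```text
False
down 12.67 [ 0.476  -0.3309  0.0669] F [-0.2  0.1 -0.3] T [ 0.05  0.02 -0.02] op 0.0503 g 0.0
grip 13.28 [ 0.4762 -0.33    0.0672] F [0.7 2.6 1.9] T [ 0.75  0.   -0.06] op 0.0154 g 30.0
lift 14.14 [ 0.4759 -0.33    0.088 ] F [ 4.4  3.5 -9.9] T [ 0.67 -1.    0.06] op 0.0157 g 30.0
turned 16.17 [ 0.4754 -0.329   0.0874] F [  2.4   5.6 -10.2] T [ 1.23 -1.04 -0.02] op 0.0159 g 30.0
lowered 16.55 [ 0.4755 -0.329   0.082 ] F [-0.2  7.3 -0.3] T [ 1.75 -0.18 -0.02] op 0.016 g 30.0
```

Run:
```python
from h import *
r.move_gripper(.05);st();r.pause(.35)
r.move_l(at(KN,.15),.15)
r.movep(at(KN+.045*Y,.2),down(A));meas("wrist")
```

```text
17.21 [ 0.4759 -0.331   0.0815] F [ 0.2  0.6 -0.4] T [-0.   -0.1  -0.03] op 0.0498 g 0.0
wrist knob [ 0.477  -0.3311] z [0.1098 0.1256 0.1272] wh [0.017 0.063] ang 78.2 1988
wrist plate [ 0.4837 -0.2967] z [0.0472 0.0485 0.0498] wh [0.142 0.159] ang 78.2 15884
wrist handle [ 0.4949 -0.2432] z [0.1056 0.1101 0.1115] wh [0.018 0.092] ang 168.3 2260
```

Run:
```python
from h import *
HD=np.array([.4948,-.2432,0])
r.move_gripper(.045)
r.movep(at(HD,.13),down(A))
print(r.move_l(at(HD,.067),.08,f_stop=8));st("down")
r.move_gripper(0);st("grip")
s0=np.array(r.sense()["tool_pos"])
if r.sense()["opening"]>.01:
    print(r.move_l(at(HD+.108*Y,.067),.05,f_stop=35));st("slid");print((np.array(r.sense()["tool_pos"])-s0)@Y)
    r.move_gripper(.045);r.move_l(at(HD+.108*Y,.15),.12)
    r.movep(at(KN+.15*Y,.2),down(A));meas("wrist")
```

```text
False
down 21.22 [ 0.4952 -0.2433  0.0673] F [ 1.  -0.1 -0.5] T [ 0.07  0.05 -0.01] op 0.0446 g 0.0
grip 21.74 [ 0.4953 -0.2418  0.0673] F [-0.4  5.1  3.4] T [ 1.13 -0.1  -0.03] op 0.0178 g 30.0
False
slid 24.05 [ 0.5172 -0.137   0.0672] F [-1.4 -2.2  5.4] T [-0.38  0.22  0.02] op 0.0178 g 30.0
0.10710092485705378
wrist knob [ 0.4988 -0.2262] z [0.109  0.1256 0.1271] wh [0.017 0.064] ang 78.6 1980
wrist plate [ 0.5063 -0.1919] z [0.0473 0.0486 0.0498] wh [0.142 0.158] ang 77.9 15643
wrist handle [ 0.5231 -0.1397] z [0.1057 0.1101 0.1115] wh [0.018 0.079] ang 168.3 2180
```

Run:
```python
from h import *
K2=np.array([.4983,-.2261,0])
r.movep(at(K2,.15),down(A+np.pi/2))
print(r.move_l(at(K2,.082),.08,f_stop=8));st("down")
r.move_gripper(0);st("grip")
if r.sense()["opening"]>.01:
    r.move_l(at(K2,.0890),.03);st("lift")
    turn(K2,.0890,A+np.pi/2,A);st("turned")
    r.move_l(at(K2,.0795),.03);st("lowered")
    r.move_gripper(.045);r.move_l(at(K2,.15),.12)
    r.movep(at(K2+.045*Y,.2),down(A));meas("wrist")
```

```text
False
down 28.26 [ 0.4987 -0.2262  0.0824] F [ 0.6 -0.7  0.6] T [-0.05 -0.07  0.02] op 0.045 g 0.0
grip 28.8 [ 0.4972 -0.226   0.0821] F [-4.1  0.8  5.6] T [0.2  0.99 0.08] op 0.0157 g 30.0
lift 29.18 [ 0.4971 -0.2259  0.088 ] F [ -1.9   0.1 -10.5] T [-0.11  0.32  0.01] op 0.0159 g 30.0
turned 31.21 [ 0.4964 -0.2246  0.088 ] F [ -6.6   1.1 -10. ] T [ 0.4   1.36 -0.03] op 0.0158 g 30.0
lowered 31.68 [ 0.4964 -0.2246  0.0791] F [-7.4  3.1 -5.1] T [ 0.55  1.68 -0.01] op 0.0158 g 30.0
wrist knob [ 0.5001 -0.2256] z [0.1092 0.1223 0.1238] wh [0.018 0.059] ang 168.5 1652
wrist plate [ 0.5056 -0.1921] z [0.0473 0.0486 0.0498] wh [0.143 0.159] ang 78.1 16012
wrist handle [ 0.5178 -0.1385] z [0.1059 0.1102 0.1115] wh [0.018 0.09 ] ang 168.2 2162
```

Run:
```python
from h import *
H2=np.array([.5172,-.1383,0])
r.movep(at(H2,.13),down(A))
print(r.move_l(at(H2,.067),.08,f_stop=8));st("down")
r.move_gripper(0);st("grip")
s0=np.array(r.sense()["tool_pos"])
if r.sense()["opening"]>.01:
    print(r.move_l(at(H2+.050*Y,.067),.012,f_stop=14));st("slid");print((np.array(r.sense()["tool_pos"])-s0)@Y)
    meas("wrist")
```

```text
False
down 34.79 [ 0.5176 -0.1384  0.0674] F [ 0.9 -0.2 -0.2] T [ 0.06 -0.02 -0.06] op 0.0449 g 0.0
grip 35.31 [ 0.5175 -0.1381  0.0673] F [0.1 0.9 1.8] T [0.28 0.06 0.05] op 0.018 g 30.0
True
slid 38.31 [ 0.5248 -0.1028  0.0672] F [-0.2 -1.9  5. ] T [0.17 0.05 0.11] op 0.0178 g 30.0
0.03600953334545721
wrist knob [ 0.5098 -0.1919] z [0.102  0.1108 0.1123] wh [0.016 0.055] ang 168.7 4873
wrist plate [ 0.5282 -0.1629] z [0.0473 0.0486 0.0497] wh [0.111 0.155] ang 77.9 27130
wrist handle [ 0.533  -0.1068] z [0.1059 0.1103 0.117 ] wh [0.042 0.071] ang 147.8 7246
```

Run:
```python
from h import *
p=np.array(r.sense()["tool_pos"])
r.move_gripper(.045);r.move_l(at(p,.15),.12)
r.movep(at(p-.045*Y,.22),down(A));o=meas("wrist");cv2.imwrite("pics/e.png",o["im"]);st()
```

```text
wrist knob [ 0.5055 -0.1918] z [0.106  0.1111 0.1125] wh [0.016 0.063] ang 168.8 1340
wrist plate [ 0.512  -0.1614] z [0.0472 0.0486 0.0498] wh [0.143 0.151] ang 78.0 13851
wrist handle [ 0.5237 -0.1038] z [0.1061 0.1101 0.1115] wh [0.018 0.093] ang 168.2 2056
 40.24 [ 0.5148 -0.1463  0.2189] F [-0.3  1.7 -0.7] T [ 0.05  0.04 -0.03] op 0.0448 g 0.0
```

View pics/e.png

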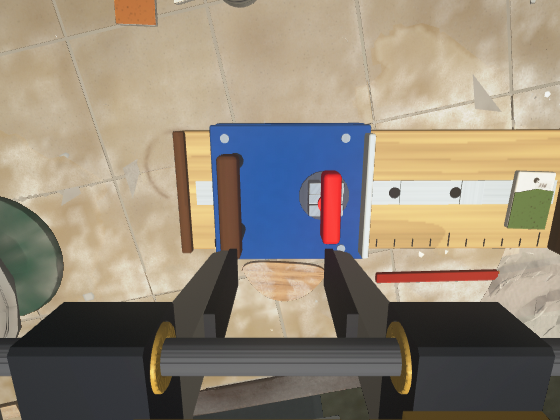

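The stop stands past both the first and middle holes (at 395 and 456, row 192). The knob at (331,207) lies across the board at home height 0.111, and the tile, pencil and rib look undisturbed.

```bash
python3 -c "
from h import *
print(r.finish_job(), r.sense()['time'])"
```

```text
the job is handed in; nothing more can be done
the job is handed in; nothing more can be done
```

The job is handed in: the stop is locked at the last hole, about 142 mm from the first, with the pin measured fully home, the knob back across the board, and the tile, pencil and rib looking undisturbed in the last picture (the judge's verdict was not shown).

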